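Close the board holder with the T-handle key

ROBOT

A 6-joint arm with a two-finger parallel gripper is mounted at the origin on the work surface. World frame = base frame: x ahead of the robot, y to its left, z up, the work surface at z = 0. Lengths are in m, angles in rad, forces in N, time in s.
With the tool pointing down it reaches from about 0.35 to 0.875 m from the base axis. Payload 15.5 kg.
Tool frame: the origin (TCP) lies on the mounting face of the last link; the fingertips stand 173 mm ahead of it and the grasp point (between the pads) lies 155 mm ahead of it (bot.grip_depth is the x of the grasp point in the tool frame, in m); x points along the fingers, y is the direction in which the jaws open and shut, and the axes are right-handed (so a half turn about x gives the same grasp; the last joint's range is limited). The gripper opens to 85 mm and grips with 20 to 120 N. Pads are 22 mm wide; open, the fingers measure 114 mm over their backs; the gripper's body (76 mm by 85 mm) begins 54 mm behind the grasp point. The pads swing forward as they close: fully open they stand 13 mm farther back than shut.
Start: joints at [-1.341, 0.494, 1.345, -0, 1.302, -0.096], TCP at [0.199, -0.592, 0.405] pointing down, gripper open.
Joint ranges: [-2.91, 2.91], [-0.82, 2.16], [0.22, 2.67], [-1.22, 4.37], [0.12, 2.79], [-3.08, 3.08]. Speed limits (rad/s): [1.89, 1.89, 2.57, 3.01, 3.01, 3.01].

INTERFACE

Orientations are given as a rotation vector (axis times angle).
In Python, from cell import bot, vision gives the robot as it stands.
- The arm moves only by the tool apply_moves, never from a script. Its argument "motion" is a list of rows, each a list of 3 entries, a list of its own where there are three numbers: the shift along the tool's x, y, z in mm, then the turn, a rotation vector about the tool's x, y, z in degrees, then the closure, from -1 (fully open) to 1 (shut). In form: [[[dx, dy, dz], [ax, ay, az], claw], ...]. A call has 1 to 20 rows; each row is the pose to reach, as a shift and turn from the pose commanded when the call began, along the tool's axes at that moment; what a row does not reach only later rows make up. A row lasts 1/10 s, in which the tool goes at most 50 mm and 8.59 degrees, less where a joint would pass 70% of its speed; a pose out of reach is approached as far as the arm can. A call with a gripper value outside its range is refused whole. The fingers move at their own pace and stop on an object; "newtons" is the grip in N (left out, the last holds). Time passes only in rows, so rows that repeat a pose let the fingers close. It gives the time, the measured TCP pose, the force and the opening at its end, in the units of the state.
- bot.sense(): the state, without advancing time (a new reading comes with each control period).
- vision.snapshot(name): name is "scene" or "top" or "wrist"; returns the picture (400x640x3 uint8, red, green, blue); there is no depth.
- vision.camera_model(name): a dict with "intrinsics" (3x3 intrinsics, pixels), "view" (4x4, takes a point from world to camera coordinates); the wrist camera has in their place "tool_from_camera" (4x4, takes a point from camera to tool coordinates, whose origin is the TCP and whose axes are the tool frame's). Camera axes: x right, y down, z forward; pixel columns grow to the right and rows downward; lengths in m; the calibration is good to about 2 mm. A picture is of the moment at which its call begins: read the wrist's pose just before it. camera_model takes no time and is no camera call.
- bot.sign_off(): hands the job in, once; it reports no verdict.
The state is a dict: "time": time; "q": joint angles; "joint_vel": joint speeds; "tau": joint torques, N m; "eef_pos": TCP position; "eef_rot": TCP orientation; "wrist_force": force on the tool from outside, world axes, zero at the start; "moment": the same for the moment, N m; "width": opening from 0.0 (shut) to 1.0 (fully open).
Only numpy, scipy, OpenCV 4.12 (cv2) and the standard library are available. Lean on these libraries where they do the work, as an engineer would, in place of code of your own. Each camera call takes 0.05 s, during which the arm holds its last target.

TASK

The jaw of the circuit-board holder stands open: take the T-handle key from its wooden stand, put its square foot down into the sunken screw of the holder, and turn the screw clockwise (seen from above) until it stops and the jaw is fully closed on the board. Do it in at least two pulls: about half-way, let go of the key, leaving it standing in the screw, draw back clear of it, and take a fresh hold before turning on. At the end leave the key standing upright in the screw, and do not disturb the other things on the bench.

Things in the scene. Friction and masses are not known exactly. Their poses are not given: they have to be found in the camera images.
- key_bar (a point): Centre of the crossbar of the T-handle key (loose, 0.18 kg, standing upright in a wooden stand), 113 mm above the bottom of its foot. The black bar is 90 mm long, 20 mm wide, 20 mm high; x runs along it, z up the shaft. Gripped across the bar from above. The square foot's sides are parallel and square to the bar. It stands in its stand with the foot 8 mm above the table.
- key_foot (a point): The centre of the bottom face of the key's square foot; axes as key_bar.
- socket (a point): Floor centre of the screw's square hole (14.5 mm across, 20 mm deep), 20 mm above the table at the bottom of the holder's well; mouth 40 mm above the table. x, y run along its sides and turn with the screw (parallel to the holder's block at screw 0). The key fits four ways, drops in within 0.2 rad of square, and has 0.25 rad of play each way. Fully in, its bar's centre is 133 mm above the table.
- well (a point): Board holder, fixed: centre of the mouth of the round well (21 mm diameter, screw 22 mm down) in its aluminium end block (64 x 64 mm, top 62 mm above the table). Its y runs from this block along two rods to the moving jaw, the white board and the far jaw (base 275 x 130 mm); z up. Nothing of the holder is higher than 70 mm.
- screw (a joint): Turn of the screw in rad, growing clockwise seen from above; starts at 0 to 0.3, hard stop at 2.6 (jaw closed on the board). It takes 0.12 N m and stays where it is left.
- jaw_face (a point): The centre of the moving black jaw's clamping face (85 mm wide); the screw moves it 6 mm towards the board, 2.3 mm per rad.
- driver_mid (a point): Bystander: half-way up the screwdriver that stands in the other wooden stand (128 mm tall, round black handle 32 mm thick).
- spool_mid (a point): Bystander: centre of a grey spool, 66 mm in diameter, 52 mm high.
- heatsink_mid (a point): Bystander: centre of an aluminium heat sink with fins, 70 x 80 x 39 mm.
- alu_block_mid (a point): Bystander: centre of a plain aluminium block, 40 x 75 x 50 mm.
- matchbox_mid (a point): Bystander: centre of a matchbox, 55 x 85 x 18 mm.
- key: The whole key, 123 mm tall: crossbar on a round steel shaft 16 mm thick that ends in a square foot 12 mm across and 30 mm long, the last 4 mm tapered to 8 mm. Origin at the bottom of the foot, axes as key_bar. It stands 34 mm deep in its wooden stand (42 mm high, hole 19 mm). In the screw it stands by itself when let go, leaning about 0.1 rad at most.
There are look-alikes about, which are no part of the job. Leave any purple or yellow look-alike of the key alone.

How it is judged:
On the way, in this order (a step that is already met when the one before it is completed fails the run):
1. the key stands in the screw's square hole (z of key_foot in the frame of socket below 0.006 m and horizontal distance between key_foot and socket below 0.008 m and angle between key_bar's own z axis and vertical below 0.2 rad), for 0.2 s.
2. part-way round (screw at 0.6 to 2.1 rad) the key is let go, standing in the screw, and the hand is clear of it (30 mm or more from the bar's centre) (all of step 1 and contact force between the fingers and key below 0.1 N and distance between the grasp point and key_bar above 0.03 m and value of joint screw between 0.6 and 2.1 rad), for 0.2 s.
3. the screw is turned home with the key (all of step 1 and value of joint screw above 2.4 rad), for 0.2 s.
At the end, for the whole second after the job is handed in: The screw is turned to its stop (over 2.4 of 2.6 rad), and the key stands in it, let go and at rest: its foot within 6 mm of the hole's floor and 8 mm of its centre, tilted less than 0.2 rad (all of step 3 and contact force between the fingers and key below 0.1 N and linear speed of key below 0.03 m/s); the robot touches nothing.
It fails at once if the screwdriver is shifted or knocked over (moved more than 40 mm) (distance of driver_mid from where it was at the start of the episode above 0.04 m).
It fails at once if the spool is shifted or knocked over (moved more than 40 mm) (distance of spool_mid from where it was at the start of the episode above 0.04 m).
It fails at once if the heat sink is shifted or knocked over (moved more than 40 mm) (distance of heatsink_mid from where it was at the start of the episode above 0.04 m).
It fails at once if the aluminium block is shifted or knocked over (moved more than 40 mm) (distance of alu_block_mid from where it was at the start of the episode above 0.04 m).
It fails at once if the matchbox is shifted or knocked over (moved more than 40 mm) (distance of matchbox_mid from where it was at the start of the episode above 0.04 m).
It also fails if it takes over 61 s, if anything falls off the work surface, if the arm or the gripper's body presses on something with over 40 N, if the wrist force passes 120 N, or if a joint passes its speed limit or range.

## Working session

There is one attempt and no reset: what is moved stays moved. The work goes in short steps, Python scripts to look and compute and a tool call to move; the robot and the scene stay as the last step left them, time stands still between calls to the robot, and variables do not carry over. Pictures are saved under pics/ and viewed, and the job is handed in when it is done.

Besides the shell and the picture viewer there is one more tool, called after "Request:" as name(argument=value, ...) on one line, values as JSON. apply_moves: Moves the arm, as the interface text tells. Its arguments: {"type":"object","properties":{"motion":{"type":"array","items":{"type":"array"}},"newtons":{"type":"number"}},"required":["motion"]}

```bash
ls; mkdir -p pics
python3 - <<'E'
from cell import bot, vision
import cv2
for n in ["scene","top","wrist"]:
    s=bot.sense()
    im=vision.snapshot(n); cv2.imwrite(f"pics/{n}0.png",im[:,:,::-1])
    m=vision.camera_model(n); print(n,{k:v.round(4).tolist() if hasattr(v,'round') else v for k,v in m.items()})
print(bot.sense(), bot.grip_depth)
E
```

```text
pics
scene {'intrinsics': [[493.6147, 0.0, 313.5529], [0.0, 493.6147, 201.6422], [0.0, 0.0, 1.0]], 'view': [[0.7812, 0.6241, -0.0125, -0.4068], [0.3583, -0.4646, -0.8098, -0.1305], [-0.5112, 0.6282, -0.5866, 1.683], [0.0, 0.0, 0.0, 1.0]]}
top {'intrinsics': [[378.2346, 0.0, 321.0902], [0.0, 378.2346, 194.9512], [0.0, 0.0, 1.0]], 'view': [[0.0125, -0.9999, 0.0066, -0.0426], [-0.9861, -0.0134, -0.1658, 0.5534], [0.1659, -0.0045, -0.9861, 0.9089], [0.0, 0.0, 0.0, 1.0]]}
wrist {'intrinsics': [[348.4653, 0.0, 318.0244], [0.0, 348.4653, 197.75], [0.0, 0.0, 1.0]], 'tool_from_camera': [[0.0011, -0.2742, 0.9617, 0.0304], [1.0, 0.0008, -0.0009, -0.0006], [-0.0005, 0.9617, 0.2742, -0.0702], [0.0, 0.0, 0.0, 1.0]]}
{'time': 0.15, 'q': array([-1.34148979e+00,  4.94065099e-01,  1.34595866e+00,  4.15510843e-06,
        1.30250309e+00, -9.55281808e-02]), 'joint_vel': array([-2.21296178e-05, -1.34572839e-03, -1.22082039e-03, -1.00451108e-04,
       -1.23123072e-03,  1.49162380e-04]), 'tau': array([-9.75615112e-04, -8.82541323e+01, -3.84065974e+01, -1.06595394e-04,
        7.14273701e-03,  9.35455864e-05]), 'eef_pos': array([ 0.19943378, -0.59221937,  0.40423204]), 'eef_rot': array([ 2.04602462,  0.33623847, -2.04614579]), 'wrist_force': array([ 0.04592417, -1.0747738 , -0.67255729]), 'moment': array([ 0.0122595 ,  0.01339273, -0.01627367]), 'width': 1.0001252421427682} 0.1547
```

View pics/scene0.png

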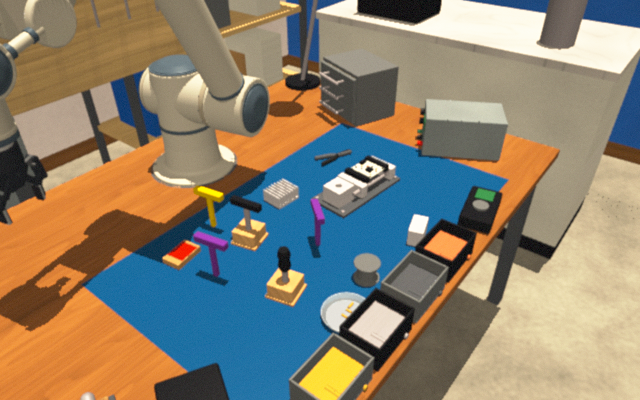

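View pics/top0.png

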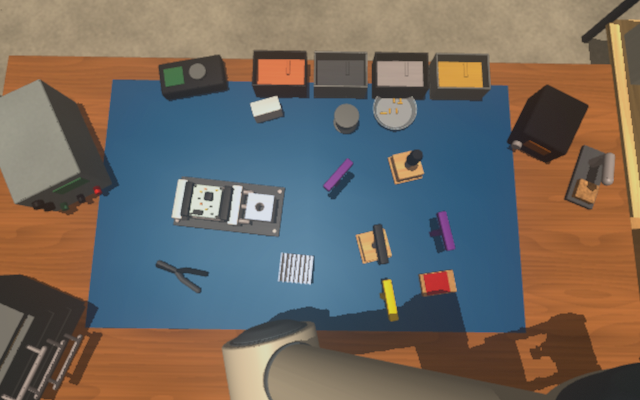

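View pics/wrist0.png

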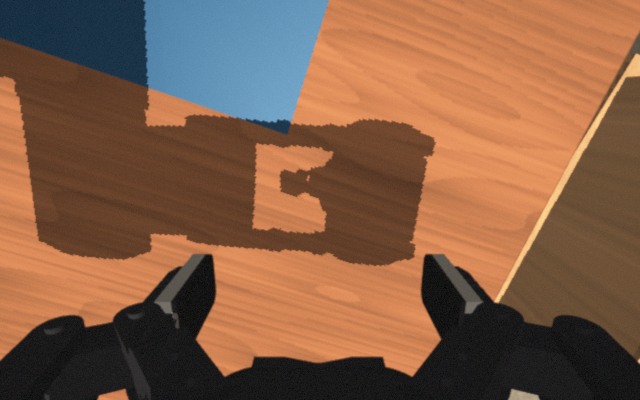

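The top view shows the black key bar near (380,244), the well near (259,207) and the screwdriver at (414,158). The purple and yellow look-alikes are at (338,177), (446,230) and (390,300). I'll zoom in.

```bash
cat > h.py <<'E'
import numpy as np, cv2
from scipy.spatial.transform import Rotation as R
def ray(cam,px,z,m,tool=None):
    K=m["intrinsics"]; d=np.linalg.inv(K)@np.array([px[0],px[1],1.])
    if "view" in m: T=np.linalg.inv(m["view"])
    else: T=tool@m["tool_from_camera"]
    o=T[:3,3]; d=T[:3,:3]@d
    return o+d*(z-o[2])/d[2]
def toolT(s):
    T=np.eye(4);T[:3,:3]=R.from_rotvec(s["eef_rot"]).as_matrix();T[:3,3]=s["eef_pos"];return T
def proj(p,m,tool=None):
    V=m["view"] if "view" in m else np.linalg.inv(tool@m["tool_from_camera"])
    c=V[:3,:3]@np.array(p)+V[:3,3]; u=m["intrinsics"]@c; return u[:2]/u[2]
E
python3 - <<'E'
import cv2,numpy as np
from h import *
from cell import vision
im=cv2.imread("pics/top0.png")
a=cv2.resize(im[215:275,345:405],(400,400),interpolation=cv2.INTER_CUBIC)
b=cv2.resize(im[180:240,225:285],(400,400),interpolation=cv2.INTER_CUBIC)
cv2.imwrite("pics/z1.png",np.hstack([a,b]))
m=vision.camera_model("top")
print("key",ray("top",(380,243),.131,m)); print("well",ray("top",(259,207),.062,m))
E
```

```text
key [ 0.43176048 -0.16902864  0.131     ]
well [0.51908512 0.11754106 0.062     ]
```

View pics/z1.png

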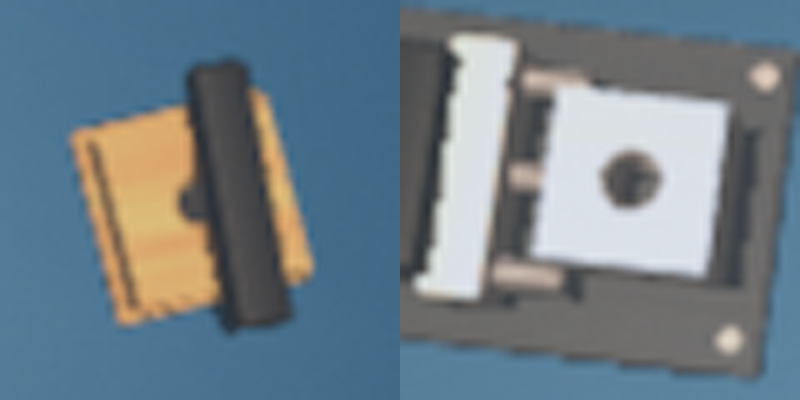

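```bash
cat >> h.py <<'E'
def rotdown(psi):
    # tool x down, tool y at world angle psi
    x=np.array([0,0,-1.]);y=np.array([np.cos(psi),np.sin(psi),0]);return np.column_stack([x,y,np.cross(x,y)])
def plan(s,gp,psi,depth=.1547):
    "gp: desired grasp point world"
    T=toolT(s);Rd=rotdown(psi);p=np.array(gp)-Rd[:,0]*depth
    sh=T[:3,:3].T@(p-T[:3,3])*1000
    rv=R.from_matrix(T[:3,:3].T@Rd).as_rotvec()*180/np.pi
    return sh.round(1),rv.round(2)
def st(s):
    T=toolT(s);g=T[:3,3]+T[:3,0]*.1547
    print("t",round(s["time"],2),"gp",g.round(4),"psi",round(np.arctan2(T[1,1],T[0,1]),4),"q",s["q"].round(3),"w",round(s["width"],3),"F",s["wrist_force"].round(1),"M",s["moment"].round(2))
    print("tilt",T[:3,0].round(4))
E
python3 - <<'E'
from h import *
from cell import bot,vision
s=bot.sense(); st(s); print(toolT(s).round(3))
m=vision.camera_model("top")
def c(x,y,ox,oy): return (ox+x/6.667-.5+.5/6.667, oy+y/6.667-.5+.5/6.667)
a=ray("",c(218,66,345,215),.131,m);b=ray("",c(259,320,345,215),.131,m)
print(a,b,(a+b)/2,"bar ang",np.arctan2(*(a-b)[[1,0]]))
P=[ray("",c(x,y,225,180),.062,m) for x,y in [(155,85),(330,103),(308,278),(132,258),(231,180)]]
P=np.array(P);print(P.round(4),P[:4].mean(0), "block y dir (toward jaw, image left)",np.arctan2(*(P[0]-P[1])[[1,0]]),np.arctan2(*(P[3]-P[2])[[1,0]]))
for psi in (np.pi/2+.15,-np.pi/2+.15): print(plan(s,[.432,-.169,.25],psi))
E
```

```text
t 0.15 gp [ 0.1994 -0.5921  0.2495] psi -1.246 q [-1.341  0.494  1.346  0.     1.303 -0.096] w 1.0 F [ 0.  -1.1 -0.7] M [ 0.01  0.01 -0.02]
tilt [-2.e-04  9.e-04 -1.e+00]
[[-0.     0.319 -0.948  0.199]
 [ 0.001 -0.948 -0.319 -0.592]
 [-1.    -0.001 -0.     0.404]
 [ 0.     0.     0.     1.   ]]
[ 0.47345988 -0.16338946  0.131     ] [ 0.38843999 -0.17610169  0.131     ] [ 0.43094993 -0.16974557  0.131     ] bar ang 0.14842109516841562
[[0.5555 0.1467 0.062 ]
 [0.5495 0.0814 0.062 ]
 [0.4842 0.0873 0.062 ]
 [0.4907 0.1523 0.062 ]
 [0.5202 0.117  0.062 ]] [0.519971   0.11692184 0.062     ] block y dir (toward jaw, image left) 1.4805869577666853 1.4706812320978866
(array([-1.000e-01, -3.269e+02, -3.555e+02]), array([-1.6998e+02, -8.0000e-02, -0.0000e+00]))
(array([-1.000e-01, -3.269e+02, -3.555e+02]), array([10.02, -0.  ,  0.05]))
```

Request:
apply_moves(motion=[[[0,-327,-355.5],[-170,0,0],-1],[[0,-327,-355.5],[-170,0,0],-1],[[0,-327,-355.5],[-170,0,0],-1],[[0,-327,-355.5],[-170,0,0],-1],[[0,-327,-355.5],[-170,0,0],-1],[[0,-327,-355.5],[-170,0,0],-1],[[0,-327,-355.5],[-170,0,0],-1],[[0,-327,-355.5],[-170,0,0],-1],[[0,-327,-355.5],[-170,0,0],-1],[[0,-327,-355.5],[-170,0,0],-1],[[0,-327,-355.5],[-170,0,0],-1],[[0,-327,-355.5],[-170,0,0],-1],[[0,-327,-355.5],[-170,0,0],-1],[[0,-327,-355.5],[-170,0,0],-1],[[0,-327,-355.5],[-170,0,0],-1],[[0,-327,-355.5],[-170,0,0],-1],[[0,-327,-355.5],[-170,0,0],-1],[[0,-327,-355.5],[-170,0,0],-1],[[0,-327,-355.5],[-170,0,0],-1],[[0,-327,-355.5],[-170,0,0],-1]])

```text
time: 2.15
eef_pos: [0.432, -0.1689, 0.4046]
eef_rot: [-0.123, 1.568, 0.123]
wrist_force: [-0.6, 0.1, 0.5]
width: 1.003
```

Run:
```python
from h import *
from cell import bot,vision
s=bot.sense(); st(s)
im=vision.snapshot("wrist"); cv2.imwrite("pics/w1.png",im[:,:,::-1]); np.save("w1T.npy",toolT(s))
```

```text
t 2.15 gp [ 0.4319 -0.1689  0.2499] psi 1.7272 q [-0.502  0.268  1.727  0.     1.147 -2.229] w 1.003 F [-0.6  0.1  0.5] M [-0.   -0.02 -0.04]
tilt [-2.e-04  1.e-04 -1.e+00]
```

View pics/w1.png

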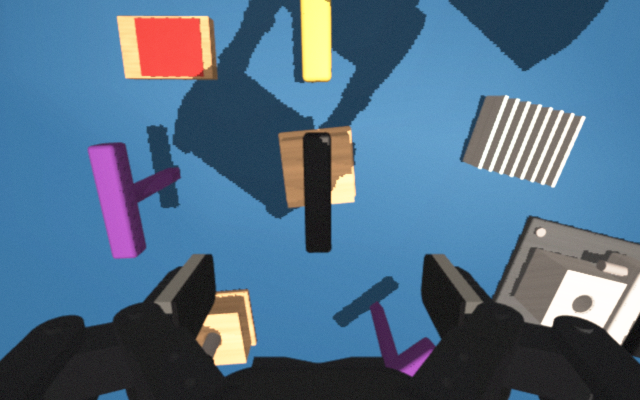

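Run:
```python
from h import *
from cell import bot,vision
im=cv2.imread("pics/w1.png")
cv2.imwrite("pics/z2.png",cv2.resize(im[110:270,260:380],(600,800)[::1],interpolation=cv2.INTER_CUBIC)[:600])
m=vision.camera_model("wrist");T=np.load("w1T.npy")
g=cv2.cvtColor(im,cv2.COLOR_BGR2GRAY)
for r in range(125,260,6): 
    row=g[r,295:342].astype(int); print(r,(np.where(row<45)[0]+295)[[0,-1]] if (row<45).any() else None)
a=ray("",(317.5,147),.131,m,T);b=ray("",(317.5,251.5),.131,m,T);print(a,b,(a+b)/2,np.linalg.norm(a-b))
mt=vision.camera_model("top")
print("driver",ray("",(414,156),.128,mt))
print("well wrist",ray("",(582,303),.062,m,T))
```

```text
125 None
131 None
137 [304 318]
143 [304 326]
149 [304 329]
155 [304 329]
161 [304 329]
167 [305 329]
173 [304 329]
179 [305 329]
185 [305 330]
191 [305 329]
197 [305 329]
203 [305 329]
209 [305 330]
215 [306 330]
221 [305 330]
227 [306 330]
233 [306 330]
239 [306 330]
245 [306 330]
251 [308 327]
257 None
[ 0.39579412 -0.1739878   0.131     ] [ 0.47400892 -0.16164851  0.131     ] [ 0.43490152 -0.16781815  0.131     ] 0.0791821522255352
driver [ 0.63603368 -0.25224166  0.128     ]
well wrist [0.51971725 0.11873793 0.062     ]
```

View pics/z2.png

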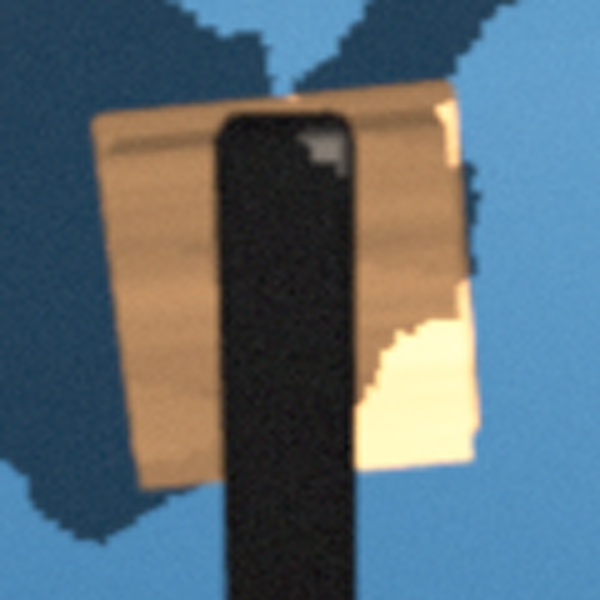

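The bar's top face spans rows 133–251 at column 317, so its centre is near (0.430, -0.169) and it lines up with the jaws. Next I lower and grip.

Request:
apply_moves(motion=[[[40,0,-1.5],[0,0,0],-1],[[80,0,-1.5],[0,0,0],-1],[[110,0,-1.5],[0,0,0],-1],[[129,0,-1.5],[0,0,0],-1],[[129,0,-1.5],[0,0,0],-1],[[129,0,-1.5],[0,0,0],1],[[129,0,-1.5],[0,0,0],1],[[129,0,-1.5],[0,0,0],1],[[129,0,-1.5],[0,0,0],1],[[129,0,-1.5],[0,0,0],1],[[129,0,-1.5],[0,0,0],1],[[129,0,-1.5],[0,0,0],1],[[129,0,-1.5],[0,0,0],1],[[129,0,-1.5],[0,0,0],1]], newtons=60)

```text
time: 3.6
eef_pos: [0.4308, -0.1693, 0.2764]
eef_rot: [-0.119, 1.566, 0.117]
wrist_force: [-1.0, 0.8, 9.9]
width: 0.224
```

Run:
```python
from h import *
from cell import bot,vision
s=bot.sense(); st(s)
for n in ("wrist","scene"):
    im=vision.snapshot(n); cv2.imwrite(f"pics/{n}2.png",im[:,:,::-1])
im=cv2.imread("pics/scene2.png");cv2.imwrite("pics/s2.png",cv2.resize(im[110:310,150:420],(800,592),interpolation=cv2.INTER_CUBIC))
```

```text
t 3.6 gp [ 0.431  -0.1694  0.1217] psi 1.721 q [-0.504  0.461  1.882  0.     0.797 -2.225] w 0.224 F [-1.   0.8  9.9] M [ 0.07  0.12 -0.03]
tilt [ 1.3e-03 -7.0e-04 -1.0e+00]
```

View pics/s2.png

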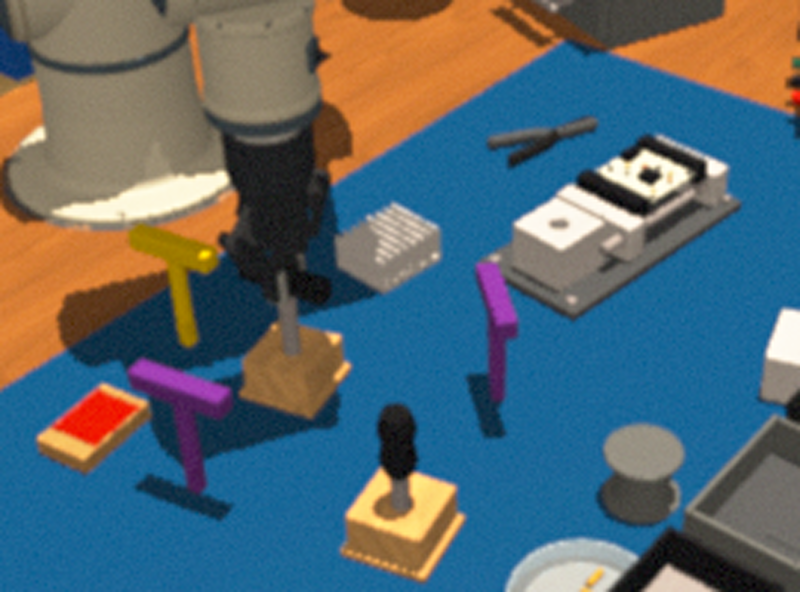

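View pics/wrist2.png

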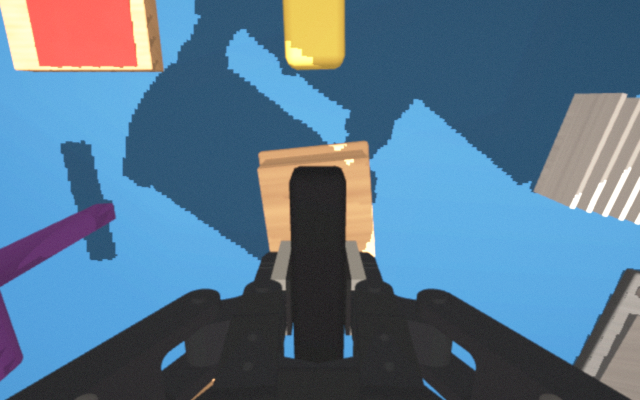

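Run:
```python
from h import *
from cell import bot,vision
s=bot.sense(); st(s)
m=vision.camera_model("top"); print("purple",ray("",(338,176),.13,m),ray("",(345,165),.13,m))
print(plan(s,[.590,.111,.290],1.476))
```

```text
t 3.7 gp [ 0.431  -0.1694  0.1217] psi 1.7209 q [-0.504  0.461  1.882  0.     0.797 -2.225] w 0.223 F [-0.1  0.3 10.2] M [0.15 0.13 0.03]
tilt [ 1.3e-03 -7.0e-04 -1.0e+00]
purple [ 0.58501429 -0.07366361  0.13      ] [ 0.61148864 -0.08986677  0.13      ]
(array([-168.3,  253.2,  199.6]), array([14.03,  0.07,  0.04]))
```

Request:
apply_moves(motion=[[[-30,0,0],[0,0,0],1],[[-70,0,0],[0,0,0],1],[[-120,0,0],[0,0,0],1],[[-168,0,0],[0,0,0],1],[[-168,40,0],[4,0,0],1],[[-168,75,20],[8,0,0],1],[[-168,110,50],[14,0,0],1],[[-168,145,85],[14,0,0],1],[[-168,180,120],[14,0,0],1],[[-168,210,150],[14,0,0],1],[[-168,235,180],[14,0,0],1],[[-168,253,199.5],[14,0,0],1],[[-148,253,199.5],[14,0,0],1],[[-113,253,199.5],[14,0,0],1],[[-113,253,199.5],[14,0,0],1],[[-113,253,199.5],[14,0,0],1],[[-113,253,199.5],[14,0,0],1]])

```text
time: 5.4
eef_pos: [0.5903, 0.1107, 0.3904]
eef_rot: [0.074, 1.567, -0.074]
wrist_force: [0.8, -0.0, -1.5]
width: 0.222
```

Run:
```python
from h import *
from cell import bot,vision
s=bot.sense(); st(s)
im=vision.snapshot("wrist"); cv2.imwrite("pics/w3.png",im[:,:,::-1]); np.save("w3T.npy",toolT(s))
im=vision.snapshot("scene"); cv2.imwrite("pics/s3.png",cv2.resize(im[60:260,250:450,::-1],(600,600),interpolation=cv2.INTER_CUBIC))
```

```text
t 5.4 gp [0.5906 0.1107 0.2357] psi 1.4764 q [ 0.086  0.472  1.427 -0.     1.24  -1.39 ] w 0.222 F [ 0.8 -0.  -1.5] M [ 0.01 -0.01  0.02]
tilt [ 2.1e-03  2.0e-04 -1.0e+00]
```

View pics/w3.png

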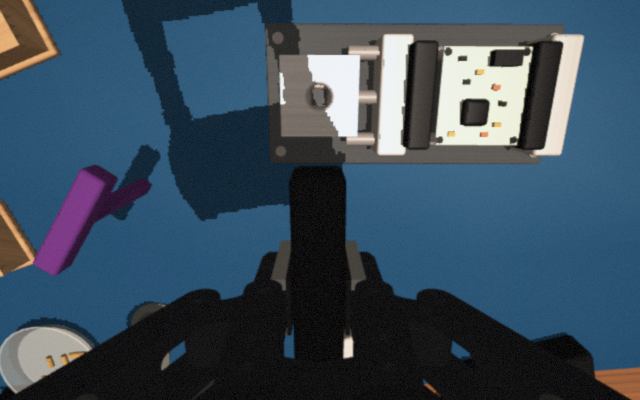

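View pics/s3.png

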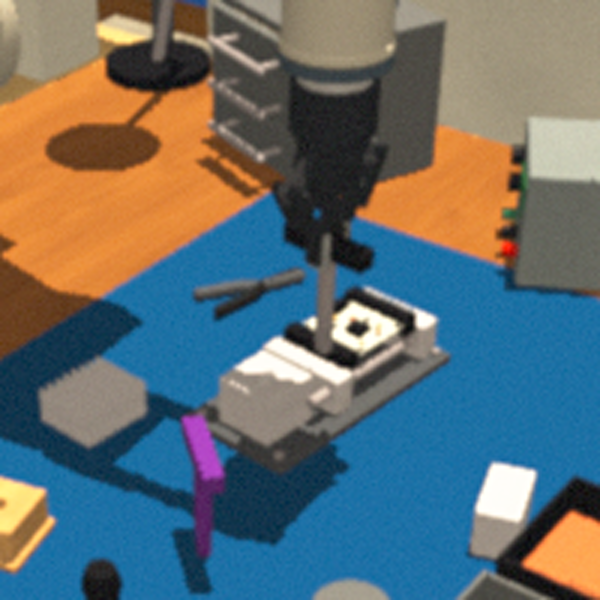

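The key is held, and the well shows at about (320,96). I'll zoom into the hole.

Run:
```python
from h import *
from cell import bot,vision
im=cv2.imread("pics/w3.png")
a=im[45:145,270:370]
z=im[76:116,300:340].astype(float); z=np.clip((z-20)*1.6,0,255).astype(np.uint8)
cv2.imwrite("pics/z3.png",np.hstack([cv2.resize(a,(400,400),interpolation=cv2.INTER_CUBIC),cv2.resize(z,(400,400),interpolation=cv2.INTER_CUBIC)]))
m=vision.camera_model("wrist");T=np.load("w3T.npy")
for p in [(280,55),(360,55),(360,137),(280,137),(320,96)]: print(ray("",p,.062,m,T).round(4))
```

```text
[0.4862 0.0913 0.062 ]
[0.4921 0.1547 0.062 ]
[0.5567 0.1508 0.062 ]
[0.5503 0.0833 0.062 ]
[0.5203 0.1202 0.062 ]
```

View pics/z3.png

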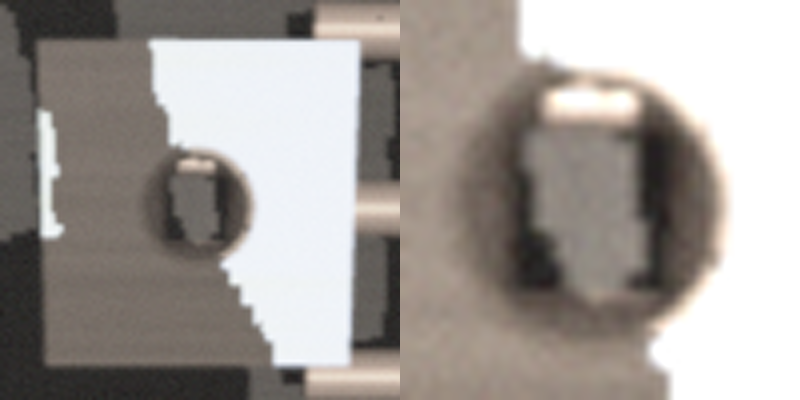

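Run:
```python
from h import *
from cell import bot,vision
im=vision.snapshot("top"); cv2.imwrite("pics/t3.png",im[:,:,::-1])
s=bot.sense();T=toolT(s)
foot=T[:3,3]+T[:3,0]*(.1547+.113)
print("foot nominal",foot.round(4))
for n in("scene","top"):
    m=vision.camera_model(n); print(n,proj(foot,m).round(1), "well",[proj(p,m).round(1).tolist() for p in ([.5202,.1199,.062],[.520,.117,.062])])
a=cv2.imread("pics/scene0.png")[165:215,310:370]; b=vision.snapshot("scene")[:,:,::-1][130:190,330:390]
cv2.imwrite("pics/z4.png",np.hstack([cv2.resize(a,(400,333),interpolation=cv2.INTER_CUBIC),cv2.resize(b,(333,333),interpolation=cv2.INTER_CUBIC)]))
```

```text
foot nominal [0.5907 0.1107 0.1224]
scene [357.3 176.8] well [[338.5, 184.7], [337.9, 185.1]]
top [259.1 173.3] well [[258.1, 206.5], [259.2, 206.6]]
```

View pics/z4.png

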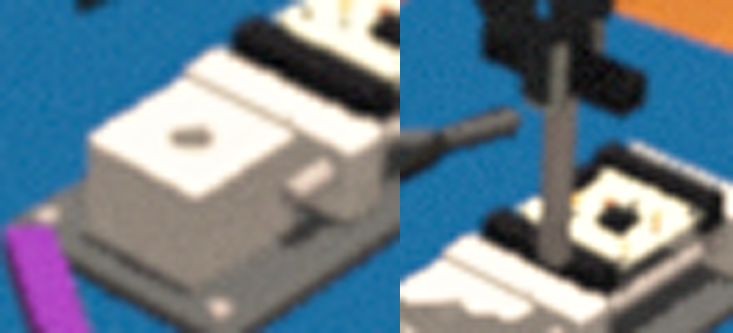

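View pics/t3.png

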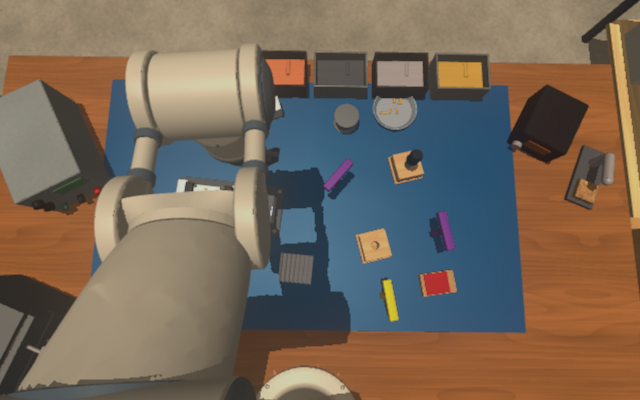

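Run:
```python
from h import *
from cell import bot,vision
s=bot.sense(); st(s)
print(plan(s,[.5202,.1182,.192],1.47))
```

```text
t 5.6 gp [0.5903 0.1108 0.2351] psi 1.4765 q [ 0.086  0.473  1.428  0.     1.239 -1.39 ] w 0.225 F [-0.6 -0.2 -1.8] M [ 0.02 -0.03 -0.03]
tilt [ 1.7e-03  1.0e-04 -1.0e+00]
(array([ 43. ,   0.8, -70.3]), array([ 0.37,  0.1 , -0.02]))
```

Request:
apply_moves(motion=[[[0,0.8,-40],[0.4,0.1,0],1],[[0,0.8,-70],[0.4,0.1,0],1],[[20,0.8,-70],[0.4,0.1,0],1],[[43,0.8,-70],[0.4,0.1,0],1],[[43,0.8,-70],[0.4,0.1,0],1],[[43,0.8,-70],[0.4,0.1,0],1],[[43,0.8,-70],[0.4,0.1,0],1]])

```text
time: 6.3
eef_pos: [0.5208, 0.1182, 0.3468]
eef_rot: [0.08, 1.569, -0.079]
wrist_force: [-0.3, -0.5, -0.8]
width: 0.223
```

Run:
```python
from h import *
from cell import bot,vision
s=bot.sense(); st(s)
T=toolT(s);foot=T[:3,3]+T[:3,0]*(.1547+.113);m=vision.camera_model("scene")
print("foot",foot.round(4),proj(foot,m).round(1))
b=vision.snapshot("scene")[:,:,::-1][130:205,300:375]
cv2.imwrite("pics/z5.png",cv2.resize(b,(600,600),interpolation=cv2.INTER_CUBIC))
```

```text
t 6.3 gp [0.5208 0.1182 0.1921] psi 1.4696 q [ 0.111  0.435  1.641  0.     1.066 -1.359] w 0.223 F [-0.3 -0.5 -0.8] M [ 0.01  0.07 -0.05]
tilt [-1.e-04  4.e-04 -1.e+00]
foot [0.5208 0.1183 0.0791] [338.5 180.1]
```

View pics/z5.png

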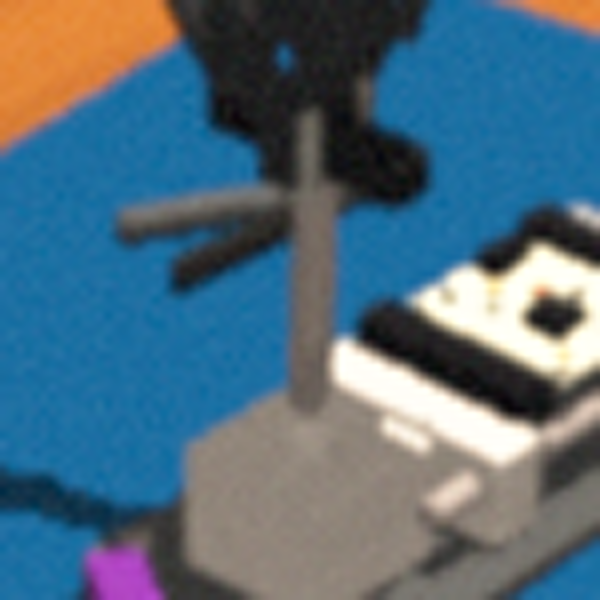

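The foot tip is at (338.5,181), as predicted. Lowering.

Request:
apply_moves(motion=[[[8,0,-0.4],[0,0,0],1],[[16,0,-0.4],[0,0,0],1],[[22,0,-0.4],[0,0,0],1],[[28,0,-0.4],[0,0,0],1],[[34,0,-0.4],[0,0,0],1],[[34,0,-0.4],[0,0,0],1]])

```text
time: 6.95
eef_pos: [0.5196, 0.1182, 0.3108]
eef_rot: [0.079, 1.572, -0.079]
wrist_force: [0.0, -0.5, -1.3]
width: 0.226
```

Run:
```python
from h import *
from cell import bot,vision
s=bot.sense(); st(s)
```

```text
t 6.95 gp [0.5191 0.1182 0.1561] psi 1.4698 q [ 0.111  0.483  1.681  0.     0.981 -1.359] w 0.226 F [ 0.  -0.5 -1.3] M [ 0.01 -0.01 -0.02]
tilt [-0.0031  0.     -1.    ]
```

Request:
apply_moves(motion=[[[4,0,0.8],[0,0,0],1],[[8,0,0.8],[0,0,0],1],[[12,0,0.8],[0,0,0],1],[[16,0,0.8],[0,0,0],1],[[20,0,0.8],[0,0,0],1],[[22,0,0.8],[0,0,0],1],[[22,0,0.8],[0,0,0],1]])

```text
time: 7.65
eef_pos: [0.5205, 0.1181, 0.2894]
eef_rot: [0.079, 1.572, -0.079]
wrist_force: [0.4, -0.6, -1.5]
width: 0.22
```

Run:
```python
from h import *
from cell import bot,vision
s=bot.sense(); st(s)
b=vision.snapshot("scene")[:,:,::-1][130:205,300:375]
cv2.imwrite("pics/z6.png",cv2.resize(b,(600,600),interpolation=cv2.INTER_CUBIC))
```

```text
t 7.65 gp [0.5202 0.1182 0.1347] psi 1.4697 q [ 0.111  0.515  1.699  0.     0.93  -1.359] w 0.22 F [ 0.4 -0.6 -1.5] M [ 0.02 -0.03  0.05]
tilt [-2.3e-03  1.0e-04 -1.0e+00]
```

View pics/z6.png

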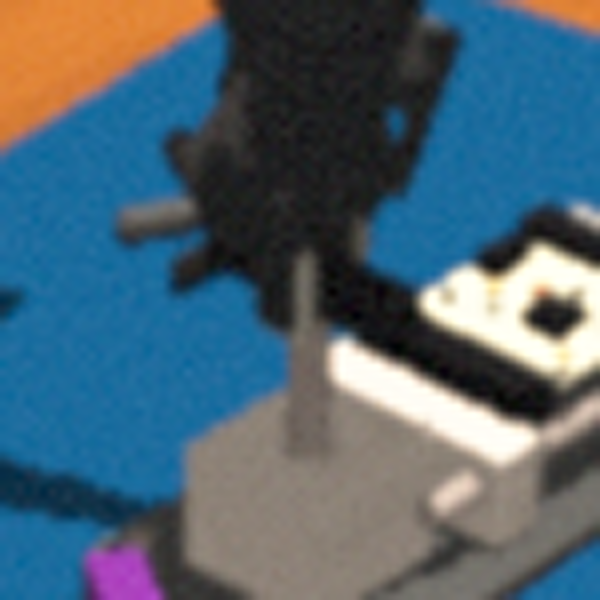

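The foot is in with no side force. First pull is about 88° clockwise.

Request:
apply_moves(motion=[[[1,0,0],[0,0,0],1],[[1,0,0],[6,0,0],1],[[1,0,0],[12,0,0],1],[[1,0,0],[18,0,0],1],[[1,0,0],[24,0,0],1],[[1,0,0],[30,0,0],1],[[1,0,0],[36,0,0],1]])

```text
time: 8.4
eef_pos: [0.5207, 0.1182, 0.2888]
eef_rot: [0.574, 1.495, -0.574]
wrist_force: [-0.1, 0.5, -1.7]
width: 0.219
```

Run:
```python
from h import *
from cell import bot,vision
s=bot.sense(); st(s)
```

```text
t 8.4 gp [0.5205 0.1182 0.1341] psi 0.8372 q [ 0.111  0.516  1.699  0.     0.928 -0.726] w 0.219 F [-0.1  0.5 -1.7] M [ 0.04 -0.07  0.15]
tilt [-1.2e-03  2.0e-04 -1.0e+00]
```

The z moment of 0.15 N·m means the screw is engaged and turning.

Request:
apply_moves(motion=[[[0,0,0],[7,0,0],1],[[0,0,0],[14,0,0],1],[[0,0,0],[21,0,0],1],[[0,0,0],[28,0,0],1],[[0,0,0],[35,0,0],1],[[0,0,0],[42,0,0],1],[[0,0,0],[49,0,0],1],[[0,0,0],[54,0,0],1],[[0,0,0],[54,0,0],1]])

```text
time: 9.3
eef_pos: [0.5207, 0.1182, 0.2888]
eef_rot: [1.284, 1.16, -1.285]
wrist_force: [0.3, 0.2, -1.3]
width: 0.22
```

Run:
```python
from h import *
from cell import bot,vision
s=bot.sense(); st(s)
im=vision.snapshot("wrist"); cv2.imwrite("pics/w7.png",im[:,:,::-1])
```

```text
t 9.3 gp [0.5205 0.1182 0.1341] psi -0.1026 q [0.111 0.516 1.699 0.    0.928 0.214] w 0.22 F [ 0.3  0.2 -1.3] M [-0.02 -0.16  0.02]
tilt [-1.3e-03  2.0e-04 -1.0e+00]
```

View pics/w7.png

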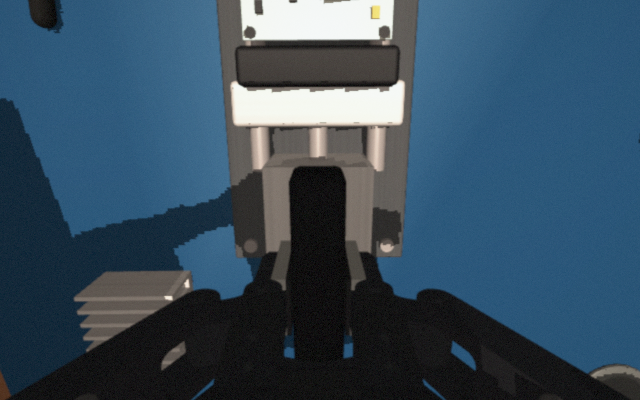

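Letting go and drawing back.

Request:
apply_moves(motion=[[[0,0,0],[0,0,0],-1],[[0,0,0],[0,0,0],-1],[[0,0,0],[0,0,0],-1],[[0,0,0],[0,0,0],-1],[[0,0,0],[0,0,0],-1],[[0,0,0],[0,0,0],-1],[[-15,0,0],[0,0,0],-1],[[-35,0,0],[0,0,0],-1],[[-60,0,0],[0,0,0],-1],[[-90,0,0],[0,0,0],-1],[[-90,0,0],[0,0,0],-1],[[-90,0,0],[0,0,0],-1],[[-90,0,0],[0,0,0],-1]])

```text
time: 10.65
eef_pos: [0.5205, 0.1181, 0.3779]
eef_rot: [1.282, 1.162, -1.286]
wrist_force: [-0.1, 0.5, -0.4]
width: 1.002
```

Run:
```python
from h import *
from cell import bot,vision
s=bot.sense(); st(s)
im=vision.snapshot("wrist"); cv2.imwrite("pics/w8.png",im[:,:,::-1]);np.save("w8T.npy",toolT(s))
b=vision.snapshot("scene")[:,:,::-1][130:205,300:375]
cv2.imwrite("pics/z8.png",cv2.resize(b,(600,600),interpolation=cv2.INTER_CUBIC))
```

```text
t 10.65 gp [0.52   0.1181 0.2232] psi -0.101 q [0.111 0.396 1.604 0.    1.144 0.212] w 1.002 F [-0.1  0.5 -0.4] M [ 0.01  0.02 -0.04]
tilt [-3.e-03  1.e-04 -1.e+00]
```

View pics/w8.png

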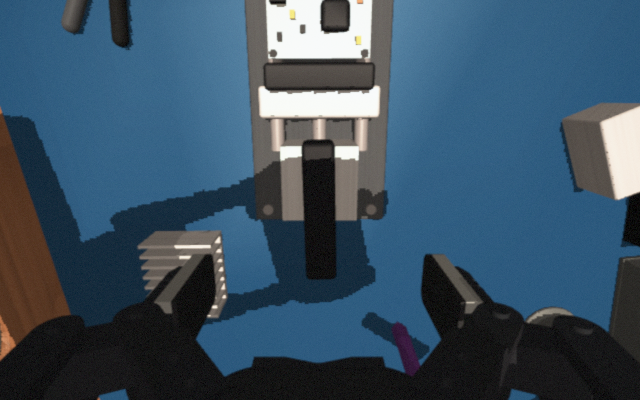

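View pics/z8.png

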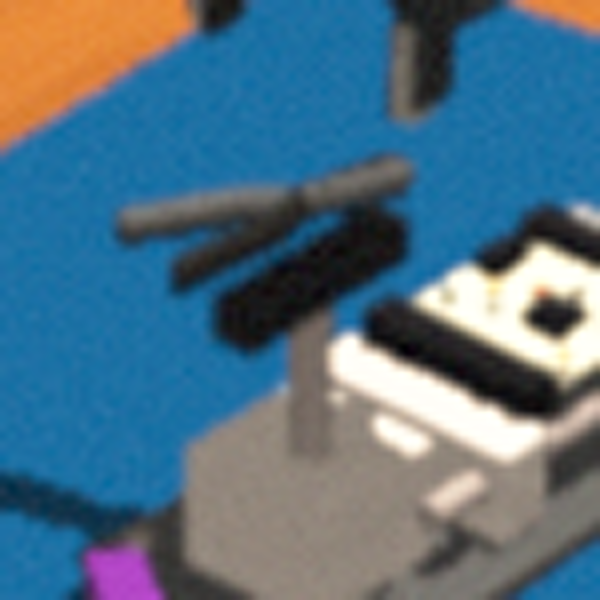

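Run:
```python
from h import *
from cell import bot,vision
m=vision.camera_model("wrist");T=np.load("w8T.npy");T3=np.load("w3T.npy")
a=ray("",(318,140.5),.143,m,T);b=ray("",(320.5,278),.143,m,T);print(a,b,(a+b)/2,np.linalg.norm(a-b),"psi_bar",np.arctan2(*(a-b)[[1,0]])-np.pi/2)
g=lambda f:cv2.cvtColor(cv2.imread(f),cv2.COLOR_BGR2GRAY)
print(g("pics/w3.png")[75:86,355:450].mean(0).astype(int))
print(g("pics/w8.png")[55:150,285:300].mean(1).astype(int))
```

```text
[0.5247752  0.16479599 0.143     ] [0.51744989 0.07592346 0.143     ] [0.52111254 0.12035973 0.143     ] 0.08917391159723242 psi_bar -0.0822389575363025
[242 242 240 222 155 101  92  94  93  93  91  82  67  55  42  42  40  44
  58  69  72  71  71  72  80 120 177 222 238 241 241 241 241 242 242 241
 241 241 242 241 241 241 241 241 241 241 240 240 221 177 145  91  37  14
   8  10  14  26  41  60  72  74  74  72  70  70  68  67  67  65  64  62
  62  59  58  56  56  54  47  36  34  39  40  42  53 111 197 235 240 240
 240 240 240 240 240]
[249 249 246 173  74  46  45  33  31  45  65  80  82  82  82  82  81  79
  80  78  78  77  77  75  76  74  74  72  71  70  70  61  46  30  33  84
 118 148 211 245 249 249 249 249 249 249 249 249 249 249 249 249 249 249
 249 249 249 249 249 248 230 207 154  86  53  57  70  87  91  93  98  99
  99  99  99  99  97  96  95  96  96  95  97  96 102 108 110 111 111 111
 127 216 245 249 249]
```

The key stands upright and free in the screw, with the bar at columns 303–335, rows 140–278. Taking a fresh hold.

Request:
apply_moves(motion=[[[40,0.5,0],[0,0,0],-1],[[75,0.5,0],[0,0,0],-1],[[89,0.5,0],[0,0,0],-1],[[89,0.5,0],[0,0,0],-1],[[89,0.5,0],[0,0,0],1],[[89,0.5,0],[0,0,0],1],[[89,0.5,0],[0,0,0],1],[[89,0.5,0],[0,0,0],1],[[89,0.5,0],[0,0,0],1],[[89,0.5,0],[0,0,0],1],[[89,0.5,0],[0,0,0],1],[[89,0.5,0],[0,0,0],1],[[89,0.5,0],[0,0,0],1]])

```text
time: 12.05
eef_pos: [0.5212, 0.1181, 0.2899]
eef_rot: [1.283, 1.161, -1.284]
wrist_force: [-0.4, 0.6, 5.3]
width: 0.223
```

Run:
```python
from h import *
from cell import bot,vision
s=bot.sense(); st(s)
```

```text
t 12.05 gp [0.521  0.1182 0.1352] psi -0.1011 q [0.111 0.514 1.697 0.    0.931 0.212] w 0.223 F [-0.4  0.6  5.3] M [0.04 0.13 0.  ]
tilt [-1.3e-03  2.0e-04 -1.0e+00]
```

Gripped. Second pull: 56° first, then small steps.

Request:
apply_moves(motion=[[[0,0,0],[7,0,0],1],[[0,0,0],[14,0,0],1],[[0,0,0],[21,0,0],1],[[0,0,0],[28,0,0],1],[[0,0,0],[35,0,0],1],[[0,0,0],[42,0,0],1],[[0,0,0],[49,0,0],1],[[0,0,0],[56,0,0],1],[[0,0,0],[56,0,0],1]])

```text
time: 12.95
eef_pos: [0.5212, 0.1181, 0.2898]
eef_rot: [1.948, 0.485, -1.95]
wrist_force: [-0.5, -0.1, 6.1]
width: 0.221
```

Run:
```python
from h import *
from cell import bot,vision
s=bot.sense(); st(s)
```

```text
t 12.95 gp [0.5209 0.1181 0.1352] psi -1.0832 q [0.111 0.515 1.697 0.    0.931 1.194] w 0.221 F [-0.5 -0.1  6.1] M [-0.23  0.12  0.02]
tilt [-0.0014  0.     -1.    ]
```

Request:
apply_moves(motion=[[[0,0,0],[4,0,0],1],[[0,0,0],[8,0,0],1],[[0,0,0],[11,0,0],1],[[0,0,0],[14,0,0],1]])

```text
time: 13.35
eef_pos: [0.5211, 0.118, 0.2899]
eef_rot: [2.089, 0.259, -2.092]
wrist_force: [-0.3, -0.7, 5.9]
width: 0.223
```

Run:
```python
from h import *
from cell import bot,vision
s=bot.sense(); st(s)
```

```text
t 13.35 gp [0.5209 0.118  0.1352] psi -1.3248 q [0.111 0.514 1.697 0.    0.931 1.436] w 0.223 F [-0.3 -0.7  5.9] M [-0.36  0.22  0.12]
tilt [-1.5e-03 -1.0e-04 -1.0e+00]
```

Request:
apply_moves(motion=[[[0,0,0],[2,0,0],1],[[0,0,0],[4,0,0],1],[[0,0,0],[4,0,0],1]])

```text
time: 13.65
eef_pos: [0.5211, 0.118, 0.2898]
eef_rot: [2.127, 0.189, -2.131]
wrist_force: [-1.3, -2.0, 6.4]
width: 0.224
```

Run:
```python
from h import *
from cell import bot,vision
s=bot.sense(); st(s)
```

```text
t 13.65 gp [0.5209 0.118  0.1351] psi -1.3939 q [0.111 0.514 1.697 0.    0.931 1.505] w 0.224 F [-1.3 -2.   6.4] M [-0.33  0.24  0.06]
tilt [-1.5e-03 -1.0e-04 -1.0e+00]
```

Request:
apply_moves(motion=[[[0,0,0],[2,0,0],1],[[0,0,0],[4,0,0],1],[[0,0,0],[4,0,0],1]])

```text
time: 13.95
eef_pos: [0.5211, 0.118, 0.2898]
eef_rot: [2.165, 0.116, -2.168]
wrist_force: [-1.3, -1.5, 6.2]
width: 0.22
```

Run:
```python
from h import *
from cell import bot,vision
s=bot.sense(); st(s)
```

```text
t 13.95 gp [0.5209 0.118  0.1351] psi -1.4636 q [0.111 0.515 1.697 0.    0.931 1.574] w 0.22 F [-1.3 -1.5  6.2] M [-0.29  0.26  0.09]
tilt [-1.6e-03 -1.0e-04 -1.0e+00]
```

Request:
apply_moves(motion=[[[0,0,0],[2,0,0],1],[[0,0,0],[5,0,0],1],[[0,0,0],[5,0,0],1]])

```text
time: 14.25
eef_pos: [0.5211, 0.118, 0.2898]
eef_rot: [2.209, 0.022, -2.213]
wrist_force: [-1.6, -1.5, 5.3]
width: 0.22
```

Run:
```python
from h import *
from cell import bot,vision
s=bot.sense(); st(s)
im=vision.snapshot("wrist"); cv2.imwrite("pics/w9.png",im[:,:,::-1])
b=vision.snapshot("scene")[:,:,::-1][130:205,320:395]
cv2.imwrite("pics/z9.png",cv2.resize(b,(600,600),interpolation=cv2.INTER_CUBIC))
s=bot.sense(); st(s)
```

```text
t 14.25 gp [0.5208 0.118  0.1351] psi -1.5505 q [0.111 0.515 1.698 0.    0.931 1.661] w 0.22 F [-1.6 -1.5  5.3] M [-0.29  0.21  0.27]
tilt [-0.0017 -0.     -1.    ]
t 14.35 gp [0.5208 0.118  0.1351] psi -1.5481 q [0.111 0.515 1.698 0.    0.931 1.659] w 0.221 F [-0.3 -0.8  5.5] M [-0.35  0.2   0.23]
tilt [-1.7e-03 -1.0e-04 -1.0e+00]
```

View pics/w9.png

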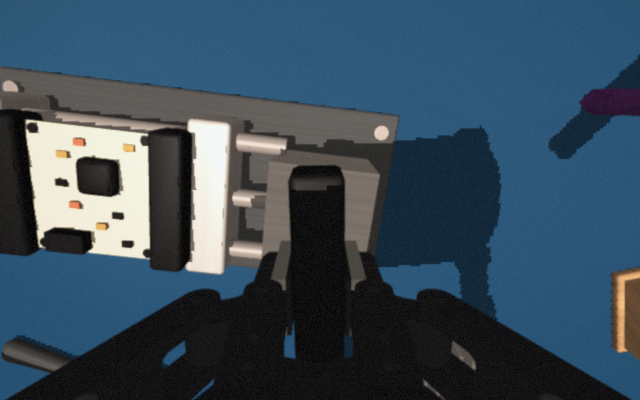

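View pics/z9.png

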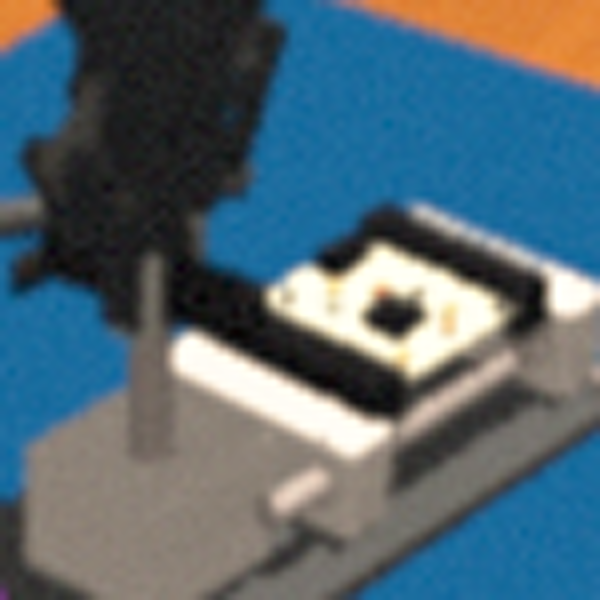

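The jaw meets the board and Mz rises to 0.25 N·m, so this is the stop. One small nudge to confirm.

Request:
apply_moves(motion=[[[0,0,0],[2,0,0],1],[[0,0,0],[4,0,0],1],[[0,0,0],[4,0,0],1]])

```text
time: 14.65
eef_pos: [0.5211, 0.118, 0.2898]
eef_rot: [-2.195, 0.053, 2.199]
wrist_force: [-0.8, -1.5, 5.1]
width: 0.225
```

Run:
```python
from h import *
from cell import bot,vision
s=bot.sense(); st(s)
```

```text
t 14.65 gp [0.5208 0.118  0.1351] psi -1.6189 q [0.111 0.515 1.698 0.    0.931 1.73 ] w 0.225 F [-0.8 -1.5  5.1] M [-0.33  0.28  0.37]
tilt [-1.7e-03 -1.0e-04 -1.0e+00]
```

The moment rises to 0.37 N·m: the hard stop. I back off 6° within the play, release and retreat.

Request:
apply_moves(motion=[[[0,0,0],[-3,0,0],1],[[0,0,0],[-6,0,0],1],[[0,0,0],[-6,0,0],1],[[0,0,0],[-6,0,0],-1],[[0,0,0],[-6,0,0],-1],[[0,0,0],[-6,0,0],-1],[[0,0,0],[-6,0,0],-1],[[0,0,0],[-6,0,0],-1],[[0,0,0],[-6,0,0],-1],[[-15,0,0],[-6,0,0],-1],[[-40,0,0],[-6,0,0],-1],[[-70,0,0],[-6,0,0],-1],[[-90,0,0],[-6,0,0],-1],[[-90,0,0],[-6,0,0],-1],[[-90,0,0],[-6,0,0],-1],[[-90,0,0],[-6,0,0],-1]])

```text
time: 16.25
eef_pos: [0.521, 0.118, 0.3788]
eef_rot: [2.19, 0.062, -2.197]
wrist_force: [-0.0, -0.3, -0.3]
width: 0.996
```

Run:
```python
from h import *
from cell import bot,vision
s=bot.sense(); st(s); T=toolT(s);m=vision.camera_model("wrist")
im=vision.snapshot("wrist"); cv2.imwrite("pics/w10.png",im[:,:,::-1]);np.save("w10T.npy",T)
b=vision.snapshot("scene")[:,:,::-1][130:205,310:385]
cv2.imwrite("pics/z10.png",cv2.resize(b,(600,600),interpolation=cv2.INTER_CUBIC))
```

```text
t 16.25 gp [0.5205 0.1181 0.2241] psi -1.5148 q [0.111 0.396 1.602 0.    1.147 1.626] w 0.996 F [-0.  -0.3 -0.3] M [-0.01  0.    0.02]
tilt [-0.0032  0.     -1.    ]
```

View pics/w10.png

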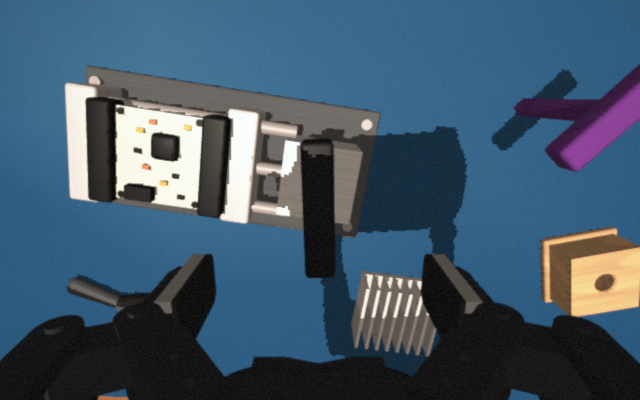

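View pics/z10.png

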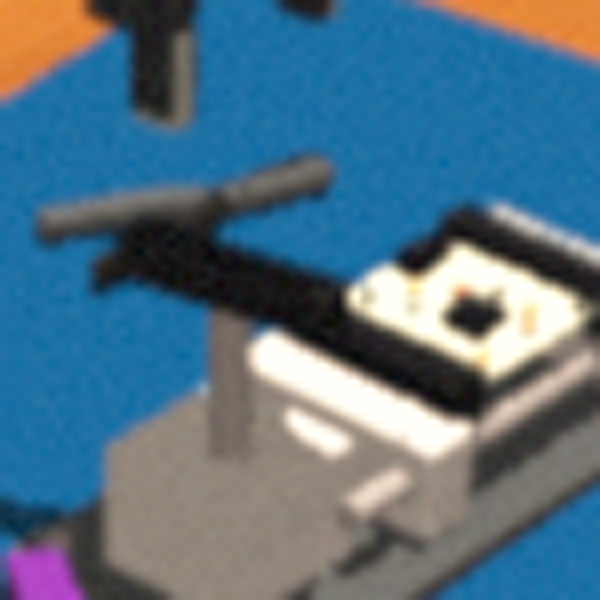

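Run:
```python
from h import *
from cell import bot,vision
m=vision.camera_model("wrist");T=np.load("w10T.npy")
a=ray("",(317,140.5),.143,m,T);b=ray("",(320,277),.143,m,T);print((a+b)/2,np.linalg.norm(a-b),np.arctan2(*(a-b)[[1,0]]))
print(bot.sign_off())
```

```text
[0.52196467 0.11871455 0.143     ] 0.08902103238390657 0.07777477892770004
the job is handed in; nothing more can be done
None
```

I took the key from its stand, set its foot in the screw and turned the screw clockwise to its stop in two pulls. I then handed the job in at about 16 s of the 61 s allowed. `sign_off` gave no verdict, so the results below are my own measurements.

- **First pull:** about 90° clockwise, leaving the screw at an estimated 1.3 rad. I then let go, drew back 90 mm and saw the key standing on its own before taking a fresh hold.
- **Second pull:** the turning moment rose from about 0.1 to 0.37 N·m at the end, which I took as the hard stop. I eased back 6° within the key's play before letting go.
- **Last checks:**
  - The pictures show the jaw against the board and the key upright in the screw.
  - The bar's centre is within 2 mm of the well's axis and the bar is at the fully seated height.
  - The gripper is open about 90 mm above, with wrist force near zero.
  - I saw nothing else moved, but I did not re-measure the bystanders.
- **What disagreed:**
  - The cameras differed by about 2–3 mm on where the well is.
  - The key's final angle came out about 0.1 rad past the stop plus the stated play. I put this down to measuring error and slip in the grip.

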